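Scan the tube carrier, then pinch its catches and lift it from the dock

TASK

Take the orange-handled scanner, hold it still, pointing straight down about 5 cm above the barcode label on top of the tube carrier for two seconds, then stand it back upright in the middle of its pad and let go. Then pinch the carrier's two blue side catches fully together, lift the carrier straight out of its white dock by them until it is at least 10 cm up, and finish holding it there, level and still, with the catches squeezed - do not put it down or let go - leaving the tube rack, yellow bin, red bowl and carton where they are.

Things in the scene. Friction and masses are not known exactly. Their poses are not given: they have to be found in the camera images.
- scanner_grip (a point): Loose hand scanner, about 0.16 kg, standing upright head down on its pad. Point in its orange handle, 105 mm above its flat underside. Handle: upright column 36 mm (x) by 30 mm (y), 45 to 140 mm above the underside; black cap to 143 mm. Below it a black head, 60 (x) by 50 (y) mm. z up along the handle; take it from above across y (30 mm).
- scanner_window (a point): Centre of the scanner's flat underside, which is its reading window; it reads straight along its own -z (down when the scanner is upright). 105 mm below scanner_grip, same axes.
- pad: Fixed dark square pad for the scanner, 110 x 110 x 6 mm; origin at the centre of its underside, so its top is 6 mm above the origin.
- carrier_base (a point): Centre of the underside of the tube carrier (loose, about 0.35 kg); seated, it is 8 mm above the dock's origin. White base 140 (x) x 44 (y) x 34 mm; eight red-capped tubes fixed in it in two groups, 28 to 68 mm from the middle along +x and -x, tops 94 mm above the underside; in the middle a white tower 34 (x) x 26 (y) mm, top at 118 mm. z up.
- carrier_grip (a point): Point midway between the two blue catches of the carrier, 100 mm above its underside: where to pinch, from above, along the carrier's y. The catches are upright plates beside the tower at +y and -y, 28 mm wide (x), 6 mm thick, tops 116 mm above the underside; outer faces 54 mm apart at rest, 38 mm fully squeezed. Axes as the carrier's, z up.
- carrier_label (a point): Centre of the white barcode label (30 x 23 mm) lying face up on top of the carrier's tower, 118 mm above the carrier's underside, midway between the catches. z up out of the label.
- catch_a (a joint): Travel of the +y blue catch towards the tower: 0 at rest, 0.008 m fully squeezed. Sprung outwards: about 4 N to start, 8.5 N fully in. At its lower end an outward foot hooks 5 mm under a ledge of the dock and clears it from about 0.005 to 0.006; the carrier comes out only with both catches squeezed.
- catch_b (a joint): The same for the -y blue catch: 0 at rest, 0.008 m fully squeezed, same spring.
- dock: Fixed white dock, 164 (x) x 90 (y) mm, walls 33 mm high, that the carrier sits in with 2 to 3 mm play all round; origin at the centre of its underside on the table. Its axes are parallel to those of the seated carrier.
- foam_rack: Bystander: white rack 130 x 130 x 30 mm, loose, with red-capped tubes to 85 mm high; origin at the centre of its underside. Leave alone.
- sharps_bin: Bystander: yellow round sharps bin, loose, 116 mm across, 131 mm high; origin at the centre of its underside. Leave alone.
- red_bowl: Bystander: red bowl, loose, 80 mm across, 40 mm high; origin at the centre of its underside. Leave alone.
- carton: Bystander: white and yellow carton, loose, 70 (x) x 100 (y) x 80 mm; origin at the centre of its underside. Leave alone.
Not all that is in view belongs to the job. Of the things that look like the part that bears scanner_grip, the larger one is meant.

How it is judged:
By the outcome, as a careful person would: the job done as asked, in the order asked, and still so for the second after the job is handed in, while the arm keeps its last pose, push and grip.
It also fails if it takes over 72 s, if anything falls off the work surface, if the arm or the gripper's body presses on something with over 40 N, if the wrist force passes 120 N, or if a joint passes its speed limit or range.

ROBOT

A 6-joint arm with a two-finger parallel gripper is mounted at the origin on the work surface. World frame = base frame: x ahead of the robot, y to its left, z up, the work surface at z = 0. Lengths are in m, angles in rad, forces in N, time in s.
With the tool pointing down it reaches from about 0.35 to 0.975 m from the base axis. Payload 4.9 kg.
Tool frame: the origin (TCP) lies midway between the tips of the shut fingers; the grasp point (between the pads) lies 19 mm behind it; z points along the fingers, y is the line along which they close (so a half turn about z gives the same grasp; the last joint's range is limited). The gripper opens to 85 mm and grips with 20 to 120 N. Pads are 22 mm wide; open, the fingers measure 114 mm over their backs; the gripper's body (76 mm by 85 mm) begins 54 mm behind the grasp point. The pads swing forward as they close: fully open they stand 13 mm farther back than shut.
Start: joints at [1.025, 0.053, 1.613, -0, 1.476, -0.119], TCP at [0.259, 0.569, 0.231] pointing down, gripper open.
Joint ranges: [-3.01, 3.01], [-1.01, 2.22], [0.06, 2.58], [-1.02, 4.17], [0.09, 2.62], [-3.14, 3.14]. Speed limits (rad/s): [2.57, 2.57, 3.14, 3.14, 3.14, 3.14].

INTERFACE

Orientations are given as a rotation vector (axis times angle).
In Python, from station import ctrl, optics, job gives the robot as it stands.
- The arm moves only by the shell command python3 -m jog 'ROWS' [OPENING] [FORCE]. ROWS is JSON, a list of rows, each a list of 2 entries, a list of its own where there are three numbers: the shift along the tool's x, y, z in m, then the turn, a rotation vector about the tool's x, y, z in rad. A call has 1 to 5 rows; each row is the pose to reach, as a shift and turn from the pose commanded when the call began, along the tool's axes at that moment; what a row does not reach only later rows make up. A row lasts 1/10 s, in which the tool goes at most 50 mm and 8.59 degrees, less where a joint would pass 70% of its speed; a pose out of reach is approached as far as the arm can. A call with a gripper value outside its range is refused whole. OPENING is the opening, from 0 (shut) to 1 (fully open), set as the call begins (- or left out, the last holds). The fingers move at their own pace and stop on an object; FORCE is the grip in N (left out, the last holds). Time passes only in rows, so rows that repeat a pose let the fingers close. It gives the time, the measured TCP pose, the force, the opening and the grip force at its end, in the units of the state.
- ctrl.get_obs(): the state, without advancing time (a new reading comes with each control period).
- optics.get_image(name): name is "side" or "top"; returns a dict with "image" (480x640x3 uint8, blue, green, red), "fx", "fy", "cx", "cy" (pixels), "rvec" (rotation vector, rad) and "tvec" (3), from world to camera coordinates, as OpenCV has them. Camera axes: x right, y down, z forward; pixel columns grow to the right and rows downward; lengths in m; the calibration is good to about 2 mm. A picture is of the moment at which its call begins. There is no depth.
- job.finish_job(): hands the job in; it is judged then, once.
The state is a dict: "t": time; "q": joint angles; "dq": joint speeds; "effort": joint torques, N m; "tool_pos": TCP position; "tool_rot": TCP orientation; "contact_force": force on the tool from outside, world axes, zero at the start; "wrist_torque": the same for the moment, N m; "opening": finger opening in m; "grip_force": force on a finger pad.
Only numpy, scipy, OpenCV 4.12 (cv2) and the standard library are available. Lean on these libraries where they do the work, as an engineer would, in place of code of your own. Each camera call takes 0.05 s, during which the arm holds its last target. There are 200 camera calls.

## Working session

There is one attempt and no reset: what is moved stays moved. The work goes in short steps, Python scripts to look and compute and a shell command to move; the robot and the scene stay as the last step left them, time stands still between calls to the robot, and variables do not carry over. Pictures are saved under pics/ and viewed, at most 10 in all, crops included, and the job is handed in when it is done.

```bash
mkdir -p pics; ls
cat > h.py <<'E'
import numpy as np, cv2
from station import ctrl, optics, job
def cam(n):
    d=optics.get_image(n); K=np.array([[d['fx'],0,d['cx']],[0,d['fy'],d['cy']],[0,0,1]])
    R=cv2.Rodrigues(np.array(d['rvec'],float))[0]; t=np.array(d['tvec'],float).ravel()
    return d['image'],K,R,t
def ray(c,uv,z):
    _,K,R,t=c; o=-R.T@t; v=R.T@np.linalg.inv(K)@np.array([uv[0],uv[1],1.])
    return o+v*(z-o[2])/v[2]
def proj(c,p):
    _,K,R,t=c; q=K@(R@np.array(p,float)+t); return q[:2]/q[2]
E
python3 - <<'E'
from h import *
import pickle
for n in('top','side'):
    c=cam(n); cv2.imwrite(f'pics/{n}0.png',c[0]); pickle.dump(c,open(f'{n}0.pkl','wb')); print(n,-c[2].T@c[3],c[2][2],c[1][0,0])
o=ctrl.get_obs(); print(o)
E
```

```text
pics
top [0.4010499  0.00322636 1.34089254] [ 0.164854    0.01902022 -0.98613457] 467.94825713377935
side [ 0.59166309 -0.66854605  0.890373  ] [ 0.03413151  0.645287   -0.76317739] 448.55272835263185
{'t': 0.1, 'q': array([ 1.02502786e+00,  5.32781234e-02,  1.61414835e+00,  2.22827062e-05,
        1.47597358e+00, -1.19016896e-01]), 'dq': array([-0.00179455, -0.00269134, -0.00289009, -0.00105657, -0.00153588,
        0.00137822]), 'effort': array([ 4.60406427e-04, -3.94899201e+01, -3.71366107e+01, -1.65447309e-04,
        3.82262937e-03,  1.72535420e-05]), 'tool_pos': array([0.25841259, 0.56847047, 0.23019881]), 'tool_rot': array([-6.65138383e-01, -3.06974775e+00,  2.67177557e-03]), 'contact_force': array([-0.16480468, -0.58980359, -0.24599561]), 'wrist_torque': array([-0.02105603,  0.00401101, -0.00927487]), 'grip_force': 0.0, 'opening': 0.08532808167095918}
```

View pics/top0.png

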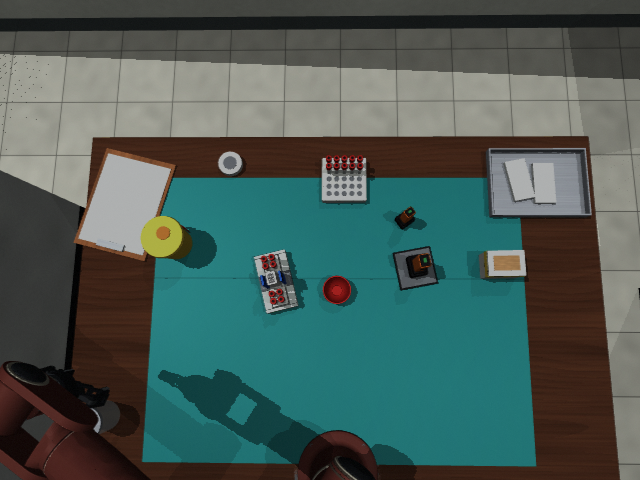

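View pics/side0.png

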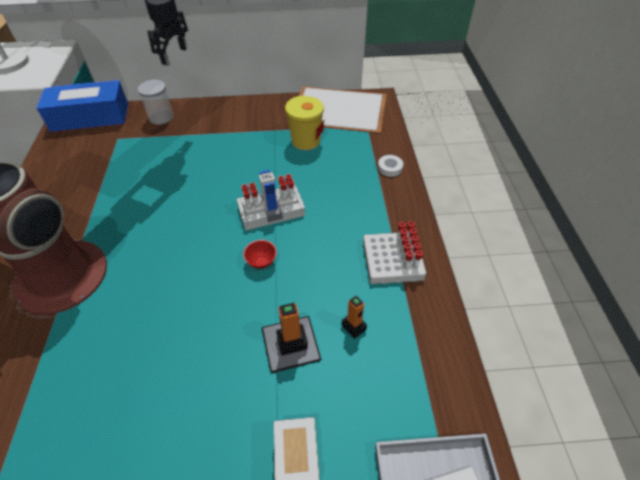

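The top view shows the large scanner near (420,264) on its pad (416,268), the smaller decoy at (405,217), the carrier at (275,281) and the bowl at (337,290). The side view shows the scanner at (290,325) and the carrier at (270,200). I'll enlarge both to read them more closely.

Run:
```python
import cv2,numpy as np
t=cv2.imread('pics/top0.png'); s=cv2.imread('pics/side0.png')
f=lambda i,u,v,w,h:cv2.resize(i[v:v+h,u:u+w],None,fx=6,fy=6,interpolation=cv2.INTER_CUBIC)
cv2.imwrite('pics/cr.png',np.vstack([np.hstack([f(t,385,240,60,50),f(t,245,240,60,50)]),np.hstack([f(s,260,300,60,50),f(s,240,160,60,50)])]))
```

```text
(no output)
```

View pics/cr.png

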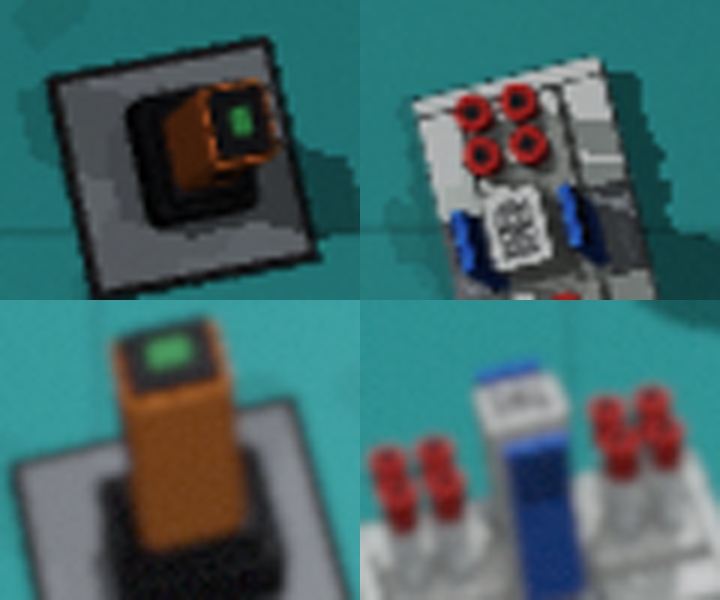

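```bash
cat > est.py <<'E'
from h import *
import pickle
from scipy.optimize import least_squares
T,S=[pickle.load(open(f'{n}0.pkl','rb')) for n in('top','side')]
def px(x,y,u,v): return ((x+.5)/6-.5+u,(y+.5)/6-.5+v)
t1=lambda x,y:px(x,y,385,240); t2=lambda x,y:px(x-360,y,245,240); s1=lambda x,y:px(x,y-300,260,300); s2=lambda x,y:px(x-360,y-300,240,160)
A=lambda p,q:np.degrees(np.arctan2(*(q-p)[1::-1]))
def tri(a,b):
    return least_squares(lambda p:np.r_[proj(T,p)-a,proj(S,p)-b],[.5,0,.1]).x
print('cap tri',tri(t1(240,126),s1(168,353)),'z.149', ray(T,t1(240,126),.149),ray(S,s1(168,353),.149))
print('label tri',tri(t2(516,227),s2(520,397)),'z.126',ray(T,t2(516,227),.126),ray(S,s2(520,397),.126))
pc=[ray(T,t1(*p),.006) for p in[(50,78),(268,38),(318,258),(98,298)]]
print('pad',np.mean(pc,0),[np.linalg.norm(pc[i]-pc[i-1]) for i in range(4)],[A(pc[i-1],pc[i]) for i in range(4)])
h=[ray(T,t1(*p),.149) for p in[(205,92),(262,80),(276,155),(215,168)]];print('handle',[A(h[i-1],h[i]) for i in range(4)],[np.linalg.norm(h[i]-h[i-1]) for i in range(4)])
h=[ray(T,t1(*p),.05) for p in[(128,100),(150,228),(258,205)]];print('head',A(h[1],h[0]),A(h[1],h[2]))
# dock corners / catches
h=[ray(T,t2(*p),.033) for p in[(412,102),(600,58)]];print('dock short edge',A(*h),np.linalg.norm(h[0]-h[1]))
h=[ray(T,t2(*p),.124) for p in[(457,212),(569,186)]];print('catches',A(*h),np.linalg.norm(h[0]-h[1]))
h=[ray(T,t2(*p),.126) for p in[(483,195),(495,270),(552,258),(535,185)]];print('label',A(h[1],h[0]),A(h[2],h[3]))
E
python3 est.py
python3 -c "
from h import *
o=ctrl.get_obs();R=cv2.Rodrigues(o['tool_rot'])[0];print(R)"
```

```text
cap tri [ 0.5534282  -0.22286169  0.14491535] z.149 [ 0.55094629 -0.22246625  0.149     ] [ 0.55469816 -0.22502915  0.149     ]
label tri [0.5095961  0.17435293 0.12596352] z.126 [0.50908382 0.17423279 0.126     ] [0.5100582  0.17447645 0.126     ]
pad [ 0.54911106 -0.22209566  0.006     ] [np.float64(0.1069900371196155), np.float64(0.10642203281969723), np.float64(0.1072527588987438), np.float64(0.10594800141722242)] [np.float64(11.107819142109827), np.float64(-79.44970005664507), np.float64(-169.1469662405978), np.float64(100.40629256990424)]
handle [np.float64(5.805916035109458), np.float64(-77.96783289261985), np.float64(-171.32502165306275), np.float64(102.14884392492208)] [np.float64(0.03274910775518095), np.float64(0.024947945333590408), np.float64(0.03255765231156916), np.float64(0.026593207867536054)]
head 8.31506580086941 -77.8741718945528
dock short edge -76.59839284456942 0.09083876135632744
catches -76.75026041615446 0.0499697998565977
label 10.52856149967531 14.331498980889936
[[-9.10314134e-01  4.13916974e-01 -9.57137522e-04]
 [ 4.13918013e-01  9.10312873e-01 -1.53332399e-03]
 [ 2.36625780e-04 -1.79198297e-03 -9.99998366e-01]]
```

```bash
cat > to.py <<'E'
import sys; from h import *
x,y,z,a=map(float,sys.argv[1:]); a=np.radians(a)
o=ctrl.get_obs(); R=cv2.Rodrigues(o['tool_rot'])[0]
G=np.array([[-np.sin(a),np.cos(a),0],[np.cos(a),np.sin(a),0],[0,0,-1]]).T
G=np.column_stack([[-np.sin(a),np.cos(a),0],[np.cos(a),np.sin(a),0],[0,0,-1]])
d=np.array([x,y,z])-o['tool_pos']
print('t %.2f open %.4f grip %.1f'%(o['t'],o['opening'],o['grip_force']),'pos',o['tool_pos'].round(4),'shift now-frame',(R.T@d).round(4),'goal-frame',(G.T@d).round(4),'turn',cv2.Rodrigues(R.T@G)[0].ravel().round(3),'F',o['contact_force'].round(1),'q6 %.2f'%o['q'][5])
E
python3 to.py .552 -.223 .28 100.5; python3 -m jog '[[[0,0,-0.05],[0,0,-0.15]],[[0,0,-0.05],[0,0,-0.3]],[[0,0,-0.05],[0,0,-0.45]],[[0,0,-0.05],[0,0,-0.61]],[[0,0,-0.05],[0,0,-0.61]]]' 1; python3 to.py .552 -.223 .28 100.5
```

```text
t 0.10 open 0.0853 grip 0.0 pos [0.2584 0.5685 0.2302] shift now-frame [-0.5948 -0.5991 -0.0489] goal-frame [-0.1444 -0.8317 -0.0498] turn [-0.002 -0.001 -0.61 ] F [-0.2 -0.6 -0.2] q6 -0.12
t: 0.6
tool_pos: [0.2586, 0.5687, 0.2807]
tool_rot: [0.288, -3.128, 0.001]
contact_force: [-1.5, 0.3, 0.2]
opening: 0.0853
grip_force: 0.0
t 0.60 open 0.0853 grip 0.0 pos [0.2586 0.5687 0.2807] shift now-frame [-0.1441 -0.8319  0.0012] goal-frame [-1.442e-01 -8.319e-01  7.000e-04] turn [-0.001 -0.001  0.   ] F [-1.5  0.3  0.2] q6 -0.73
```

```bash
python3 -m jog '[[[-0.005,-0.03,0],[0,0,0]],[[-0.012,-0.07,0],[0,0,0]],[[-0.02,-0.115,0],[0,0,0]],[[-0.028,-0.16,0],[0,0,0]],[[-0.036,-0.208,0],[0,0,0]]]' >/dev/null
python3 -m jog '[[[-0.008,-0.045,0],[0,0,0]],[[-0.016,-0.09,0],[0,0,0]],[[-0.024,-0.135,0],[0,0,0]],[[-0.032,-0.18,0],[0,0,0]],[[-0.04,-0.225,0],[0,0,0]]]' >/dev/null
python3 to.py .552 -.223 .28 100.5
python3 -m jog '[[[-0.008,-0.045,0],[0,0,0]],[[-0.016,-0.09,0],[0,0,0]],[[-0.024,-0.135,0],[0,0,0]],[[-0.032,-0.18,0],[0,0,0]],[[-0.036,-0.21,0],[0,0,0]]]' >/dev/null
python3 -m jog '[[[-0.008,-0.045,0],[0,0,0]],[[-0.016,-0.09,0],[0,0,0]],[[-0.024,-0.135,0],[0,0,0]],[[-0.03,-0.17,0],[0,0,0]],[[-0.032,-0.185,0],[0,0,0]]]' >/dev/null
python3 to.py .552 -.223 .28 100.5
```

```text
t 1.60 open 0.0854 grip 0.0 pos [0.4124 0.1552 0.2811] shift now-frame [-0.0696 -0.3971  0.0011] goal-frame [-0.0683 -0.3974  0.0011] turn [ 0.     0.    -0.003] F [ 0.5 -0.3 -0.1] q6 -1.56
t 2.60 open 0.0858 grip 0.0 pos [ 0.5513 -0.2216  0.2803] shift now-frame [-0.0004 -0.0015  0.0003] goal-frame [-0.0004 -0.0015  0.0003] turn [ 0.001 -0.001 -0.005] F [ 0.3  0.6 -0.6] q6 -2.26
```

```bash
python3 -m jog '[[[0,-0.0015,0.03],[0,0,0]],[[0,-0.0015,0.07],[0,0,0]],[[0,-0.0015,0.11],[0,0,0]],[[0,-0.0015,0.15],[0,0,0]],[[0,-0.0015,0.17],[0,0,0]]]' >/dev/null
python3 -m jog '[[[0,0,0.01],[0,0,0]],[[0,0,0.018],[0,0,0]],[[0,0,0.018],[0,0,0]]]'
python3 - <<'E'
from h import *
c=cam('side'); u,v=290,315; cv2.imwrite('pics/s1.png',cv2.resize(c[0][v-60:v+60,u-70:u+70],None,fx=5,fy=5,interpolation=2))
E
```

```text
t: 3.4
tool_pos: [0.5515, -0.2202, 0.0933]
tool_rot: [0.287, -3.128, -0.0]
contact_force: [0.2, 0.9, -1.1]
opening: 0.0852
grip_force: 0.0
```

View pics/s1.png

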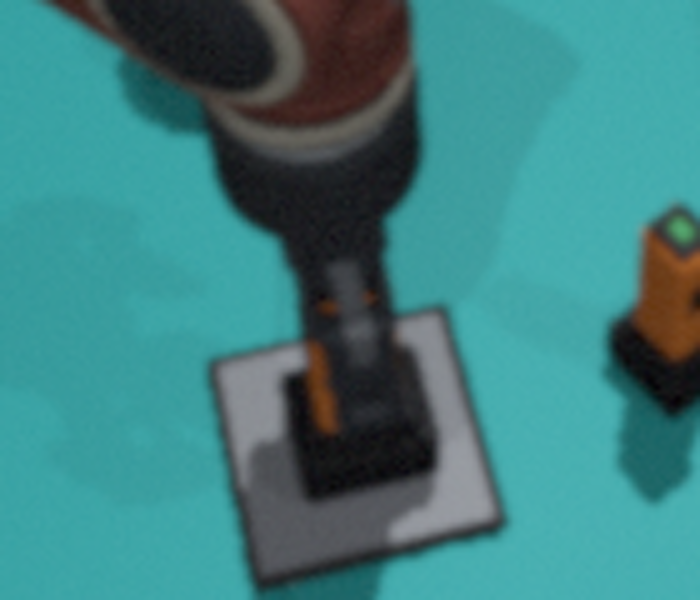

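The fingers straddle the orange handle, with the finger at (350,360) covering it and orange visible at (322,390). I'll close on it.

```bash
python3 -m jog '[[[0,0,0],[0,0,0]],[[0,0,0],[0,0,0]],[[0,0,0],[0,0,0]],[[0,0,0],[0,0,0]],[[0,0,0],[0,0,0]]]' 0.2 40
python3 -m jog '[[[0,0,0],[0,0,0]],[[0,0,0],[0,0,0]],[[0,0,0],[0,0,0]]]' 0 40
python3 to.py .552 -.223 .092 100.5
```

```text
t: 3.95
tool_pos: [0.5518, -0.2207, 0.0939]
tool_rot: [-0.287, 3.128, -0.001]
contact_force: [-0.3, 0.2, 2.3]
opening: 0.03
grip_force: 46.1
t: 4.25
tool_pos: [0.5518, -0.2207, 0.0939]
tool_rot: [-0.287, 3.128, -0.001]
contact_force: [-0.3, -0.8, 3.8]
opening: 0.0293
grip_force: 46.4
t 4.25 open 0.0293 grip 46.4 pos [ 0.5518 -0.2207  0.0939] shift now-frame [ 0.0002 -0.0023  0.0019] goal-frame [ 0.0002 -0.0023  0.0019] turn [-0.001  0.001 -0.   ] F [-0.3 -0.8  3.8] q6 -2.26
```

```bash
python3 -m jog '[[[0,0,-0.01],[0,0,0]],[[0,0,-0.03],[0,0,0]],[[0,0,-0.06],[0,0,0]],[[0,0,-0.095],[0,0,0]],[[0,0,-0.13],[0,0,0]]]' | grep -E 'force|open'
python3 -m jog '[[[0,0,-0.03],[0,0,0]],[[0,0,-0.05],[0,0,0]],[[0,0,-0.06],[0,0,0]],[[0,0.01,-0.065],[0,0,0]],[[0,0.03,-0.065],[0,0,0]]]' >/dev/null
python3 -m jog '[[[-0.002,0.035,0],[0,0,0]],[[-0.005,0.07,0],[0,0,0]],[[-0.008,0.105,0],[0,0,0]],[[-0.011,0.14,0],[0,0,0]],[[-0.014,0.175,0],[0,0,0]]]' >/dev/null
python3 -m jog '[[[-0.003,0.035,0],[0,0,0]],[[-0.006,0.07,0],[0,0,0]],[[-0.01,0.105,0],[0,0,0]],[[-0.013,0.14,0],[0,0,0]],[[-0.015,0.17,0],[0,0,0]]]' >/dev/null
python3 -m jog '[[[0,0.012,0],[0,0,0]],[[0,0.018,0],[0,0,0]],[[0,0.018,0],[0,0,0]],[[0,0.018,0],[0,0,0]]]' | grep -E 'force|open'
python3 to.py .5095 .1745 .264 100.5
python3 - <<'E'
from h import *
c=cam('side'); print(proj(c,[.5095,.1745,.126]),proj(c,[.5095,.1745,.2]))
u,v=265,150; cv2.imwrite('pics/s2.png',cv2.resize(c[0][v-75:v+75,u-75:u+75],None,fx=4,fy=4,interpolation=2))
E
```

```text
contact_force: [-0.0, -0.2, -1.4]
opening: 0.0297
grip_force: 45.9
contact_force: [-0.1, -0.2, -0.9]
opening: 0.0293
grip_force: 45.9
t 6.65 open 0.0293 grip 45.9 pos [0.5082 0.1705 0.2879] shift now-frame [-0.002   0.0037  0.0239] goal-frame [-0.002   0.0037  0.0239] turn [-0.001 -0.001 -0.001] F [-0.1 -0.2 -0.9] q6 -1.57
[266.02708174 175.75645368] [262.85612044 152.67458324]
```

View pics/s2.png

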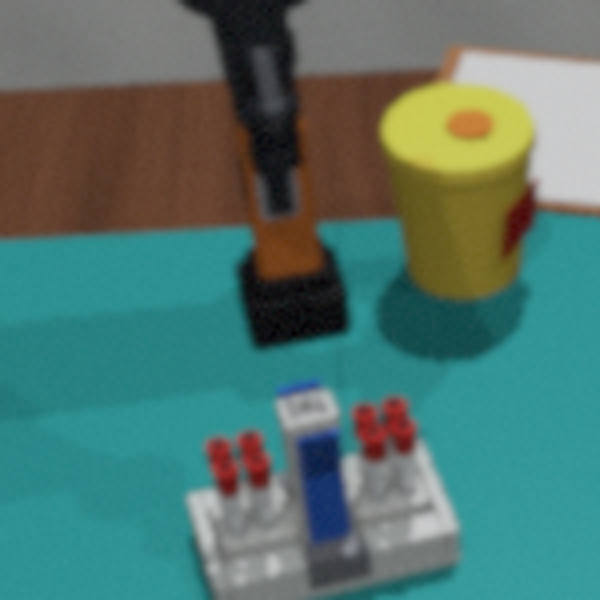

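The scanner hangs upright, its underside front edge centred near (300,335) in the crop, above the label at (308,403). I'll lower it to 5 cm and hold.

```bash
python3 -m jog '[[[-0.001,0.002,0.01],[0,0,0]],[[-0.002,0.0037,0.02],[0,0,0]],[[-0.002,0.0037,0.024],[0,0,0]],[[-0.002,0.0037,0.024],[0,0,0]],[[-0.002,0.0037,0.024],[0,0,0]]]' >/dev/null
python3 to.py .5095 .1745 .264 100.5
for i in 1 2 3 4 5 6; do python3 -m jog '[[[0,0,0],[0,0,0]],[[0,0,0],[0,0,0]],[[0,0,0],[0,0,0]],[[0,0,0],[0,0,0]],[[0,0,0],[0,0,0]]]' >/dev/null; done
python3 to.py .5095 .1745 .264 100.5
```

```text
t 7.20 open 0.0292 grip 45.9 pos [0.5096 0.1751 0.2641] shift now-frame [ 0.0002 -0.0006  0.0001] goal-frame [ 0.0002 -0.0006  0.0001] turn [-0. -0. -0.] F [ 0.4  0.9 -1. ] q6 -1.56
t 10.20 open 0.0294 grip 45.9 pos [0.5096 0.1753 0.2643] shift now-frame [ 0.0003 -0.0007  0.0003] goal-frame [ 0.0003 -0.0007  0.0003] turn [ 0.  0. -0.] F [-0.1 -0.5 -1.3] q6 -1.56
```

```bash
python3 - <<'E'
from h import *
import pickle
S=pickle.load(open('side0.pkl','rb'))
p=[ray(S,((x+.5)/5-.5+220,(y+.5)/5-.5+255),.006) for x,y in[(213,360),(443,310),(503,522),(258,578)]]
print(np.mean(p,0),[np.linalg.norm(p[i]-p[i-1]) for i in range(4)])
E
python3 -m jog '[[[0,0,-0.01],[0,0,0]],[[0,0,-0.025],[0,0,0]],[[0,-0.02,-0.03],[0,0,0]],[[0.003,-0.05,-0.03],[0,0,0]],[[0.006,-0.085,-0.03],[0,0,0]]]' >/dev/null
python3 -m jog '[[[0.003,-0.035,0],[0,0,0]],[[0.006,-0.07,0],[0,0,0]],[[0.009,-0.105,0],[0,0,0]],[[0.012,-0.14,0],[0,0,0]],[[0.015,-0.175,0],[0,0,0]]]' >/dev/null
python3 -m jog '[[[0.003,-0.035,0],[0,0,0]],[[0.006,-0.07,0],[0,0,0]],[[0.009,-0.1,0],[0,0,0]],[[0.011,-0.12,0],[0,0,0]],[[0.011,-0.125,0],[0,0,0]]]' >/dev/null
python3 to.py .550 -.222 .094 100.5
```

```text
[ 0.55153629 -0.22331496  0.006     ] [np.float64(0.10330965874761555), np.float64(0.10365744532397732), np.float64(0.10363910890290916), np.float64(0.10347802515526376)]
t 11.70 open 0.0296 grip 45.9 pos [ 0.5485 -0.211   0.2953] shift now-frame [ 0.0007 -0.0109  0.2013] goal-frame [ 0.0006 -0.0111  0.2013] turn [-0.001  0.001 -0.002] F [-0.2  0.3 -1.8] q6 -2.25
```

```bash
python3 -m jog '[[[0,-0.006,0.02],[0,0,0]],[[0,-0.0115,0.05],[0,0,0]],[[0,-0.0115,0.085],[0,0,0]],[[0,-0.0115,0.12],[0,0,0]],[[0,-0.0115,0.15],[0,0,0]]]' >/dev/null
python3 -m jog '[[[0,0,0.02],[0,0,0]],[[0,0,0.035],[0,0,0]],[[0,0,0.042],[0,0,0]],[[0,0,0.042],[0,0,0]],[[0,0,0.042],[0,0,0]]]' >/dev/null
python3 to.py .5505 -.2225 .094 100.5
```

```text
t 12.70 open 0.0292 grip 45.8 pos [ 0.5513 -0.2207  0.1037] shift now-frame [ 0.0012 -0.0016  0.0097] goal-frame [ 0.0011 -0.0016  0.0097] turn [-0.001  0.002  0.   ] F [-0.2  0.1 -1.2] q6 -2.26
```

```bash
python3 -m jog '[[[0.001,-0.0016,0.003],[0,0,0]],[[0.001,-0.0016,0.006],[0,0,0]],[[0.001,-0.0016,0.008],[0,0,0]],[[0.001,-0.0016,0.0092],[0,0,0]],[[0.001,-0.0016,0.0092],[0,0,0]]]' >/dev/null
python3 to.py .5505 -.2225 .094 100.5
```

```text
t 13.20 open 0.0295 grip 46.2 pos [ 0.5499 -0.2224  0.0939] shift now-frame [-0.0006 -0.0002 -0.0001] goal-frame [-0.0006 -0.0002 -0.0001] turn [-0.  0. -0.] F [-1.5  0.9  3.8] q6 -2.26
```

```bash
python3 -m jog '[[[0,0,0],[0,0,0]],[[0,0,0],[0,0,0]],[[0,0,0],[0,0,0]],[[0,0,0],[0,0,0]],[[0,0,0],[0,0,0]]]' 1 40
python3 -m jog '[[[0,0,-0.01],[0,0,0]],[[0,0,-0.03],[0,0,0]],[[0,0,-0.07],[0,0,0]],[[0,0,-0.115],[0,0,0]],[[0,0,-0.16],[0,0,0]]]' >/dev/null
python3 -m jog '[[[0,0.02,-0.02],[0,0,0]],[[0,0.05,-0.03],[0,0,0]],[[-0.003,0.09,-0.03],[0,0,0]],[[-0.007,0.135,-0.03],[0,0,0]],[[-0.011,0.18,-0.03],[0,0,0]]]' >/dev/null
python3 to.py .5095 .1745 .28 103
python3 - <<'E'
from h import *
c=cam('top');a=c[0][235:295,380:450];d=cam('side');b=d[0][285:385,240:340]
cv2.imwrite('pics/p3.png',np.hstack([cv2.resize(a,(400,343),interpolation=2),cv2.resize(b,(343,343),interpolation=2)]))
E
```

```text
t: 13.7
tool_pos: [0.5497, -0.2222, 0.093]
tool_rot: [0.287, -3.128, -0.0]
contact_force: [0.2, -0.4, -0.4]
opening: 0.0857
grip_force: 0.0
t 14.70 open 0.0855 grip 0.0 pos [ 0.5274 -0.0419  0.2843] shift now-frame [-0.0216  0.216   0.0042] goal-frame [-0.0312  0.2149  0.0043] turn [-0.001  0.002 -0.045] F [0.1 0.5 0.5] q6 -1.97
```

View pics/p3.png

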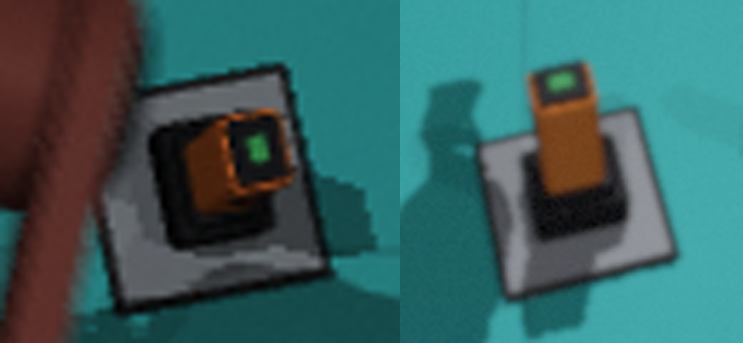

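The scanner stands upright, centred on its pad: cap at (258,148) in the left half, (560,83) in the right. Next, the carrier.

```bash
python3 -m jog '[[[-0.004,0.045,0],[0,0,-0.01]],[[-0.009,0.09,0],[0,0,-0.02]],[[-0.014,0.135,0],[0,0,-0.03]],[[-0.018,0.18,0],[0,0,-0.045]],[[-0.0216,0.21,0],[0,0,-0.045]]]' >/dev/null
python3 -m jog '[[[0,0.006,0],[0,0,0]],[[0,0.006,0.03],[0,0,0]],[[0,0.006,0.07],[0,0,0]],[[0,0.006,0.105],[0,0,0]],[[0,0.006,0.125],[0,0,0]]]' >/dev/null
python3 -m jog '[[[0,0,0],[0,0,0]],[[0,0,0],[0,0,0]]]' >/dev/null
python3 to.py .5095 .1745 .089 103
python3 - <<'E'
from h import *
d=cam('side');u,v=267,185
c=cam('top');print(proj(d,[.5095,.1745,.126]))
cv2.imwrite('pics/p4.png',np.hstack([cv2.resize(d[0][v-50:v+50,u-40:u+40],(400,500),interpolation=2),cv2.resize(c[0][230:330,230:310],(400,500),interpolation=2)]))
E
```

```text
t 16.00 open 0.0854 grip 0.0 pos [0.51   0.1722 0.1589] shift now-frame [-0.0001  0.0024  0.0699] goal-frame [-0.0001  0.0024  0.0699] turn [-0.     0.001  0.   ] F [ 0.7 -0.2  0.8] q6 -1.61
[266.02708174 175.75645368]
```

View pics/p4.png

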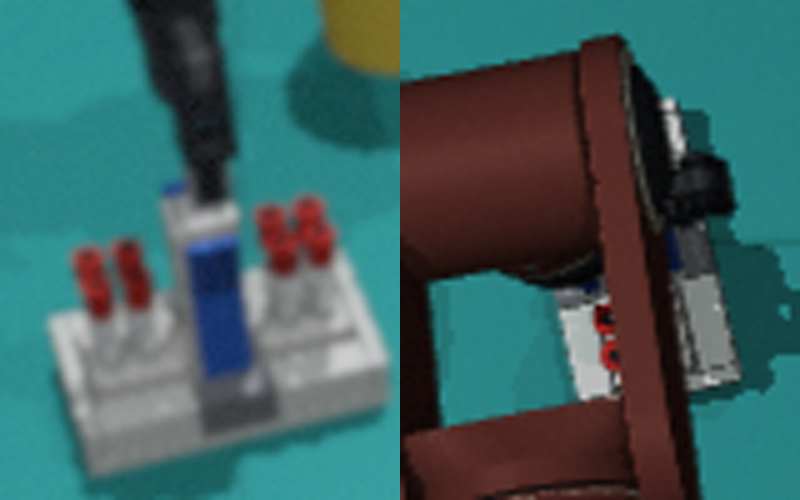

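The near finger at (212,180) lines up with the near blue catch at (215,265), so I'll descend and pinch.

```bash
python3 -m jog '[[[0,0.0024,0.015],[0,0,0]],[[0,0.0024,0.035],[0,0,0]],[[0,0.0024,0.055],[0,0,0]],[[0,0.0024,0.068],[0,0,0]],[[0,0.0024,0.07],[0,0,0]]]' >/dev/null
python3 -m jog '[[[0,0,0],[0,0,0]],[[0,0,0],[0,0,0]]]' |grep force
python3 to.py .5095 .1745 .089 103
python3 -m jog '[[[0,0,0],[0,0,0]],[[0,0,0],[0,0,0]],[[0,0,0],[0,0,0]],[[0,0,0],[0,0,0]],[[0,0,0],[0,0,0]]]' 0.55 50|grep -E 'force|open'
python3 -m jog '[[[0,0,0],[0,0,0]],[[0,0,0],[0,0,0]],[[0,0,0],[0,0,0]],[[0,0,0],[0,0,0]],[[0,0,0],[0,0,0]]]' 0 50
python3 to.py .5095 .1745 .089 103
```

```text
contact_force: [-0.5, -0.1, -0.8]
grip_force: 0.0
t 16.80 open 0.0852 grip 0.0 pos [0.5097 0.1756 0.0893] shift now-frame [ 0.0004 -0.001   0.0003] goal-frame [ 0.0004 -0.001   0.0003] turn [-0.     0.002  0.001] F [-0.5 -0.1 -0.8] q6 -1.61
contact_force: [-0.9, -0.5, 6.4]
opening: 0.0473
grip_force: 5.5
t: 17.8
tool_pos: [0.5102, 0.1753, 0.0908]
tool_rot: [-0.358, 3.118, -0.001]
contact_force: [-3.3, -2.8, 10.4]
opening: 0.0305
grip_force: 50.5
t 17.80 open 0.0305 grip 50.5 pos [0.5102 0.1753 0.0908] shift now-frame [ 0.0009 -0.0006  0.0018] goal-frame [ 0.0009 -0.0006  0.0018] turn [-0.001  0.003  0.002] F [-3.3 -2.8 10.4] q6 -1.61
```

The opening reads 30.5 mm where 38 mm was expected, so I'll look before lifting.

Run:
```python
from h import *
d=cam('side');u,v=267,185
cv2.imwrite('pics/p5.png',cv2.resize(d[0][v-45:v+45,u-50:u+50],(800,600*90//75-120),interpolation=2))
```

```text
(no output)
```

View pics/p5.png

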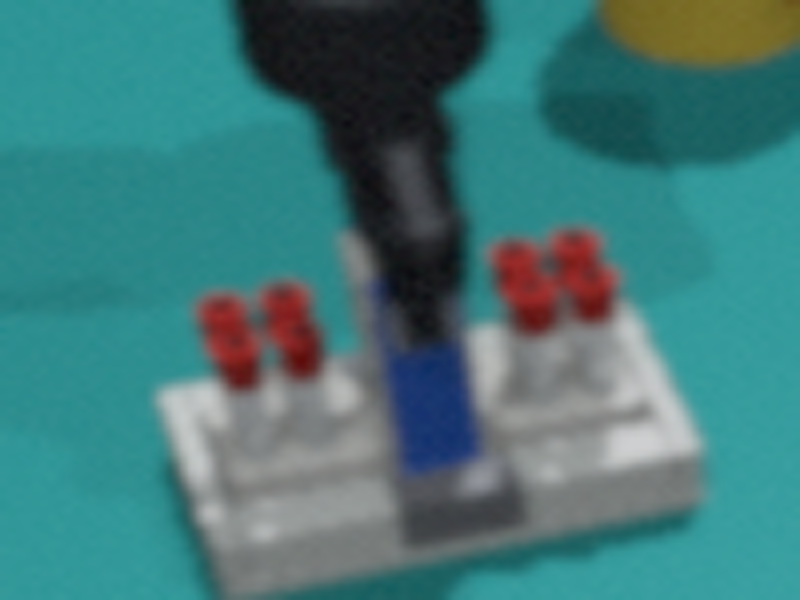

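```bash
python3 -m jog '[[[0,0,0],[0,0,0]],[[0,0,0],[0,0,0]],[[0,0,0],[0,0,0]],[[0,0,0],[0,0,0]],[[0,0,0],[0,0,0]]]' 0 25
python3 -m jog '[[[0,0,0],[0,0,0]],[[0,0,0],[0,0,0]]]' 0 20|grep -E 'force|open'
```

```text
t: 18.35
tool_pos: [0.5102, 0.1753, 0.0907]
tool_rot: [-0.358, 3.118, -0.001]
contact_force: [-3.5, -2.4, 10.1]
opening: 0.0307
grip_force: 50.5
contact_force: [-3.6, -1.7, 10.9]
opening: 0.0307
grip_force: 50.5
```

```bash
python3 -m jog '[[[0,0,0],[0,0,0]],[[0,0,0],[0,0,0]],[[0,0,0],[0,0,0]],[[0,0,0],[0,0,0]],[[0,0,0],[0,0,0]]]' 0.75 25|grep -E 'force|open'
python3 -m jog '[[[0,0,0],[0,0,0]],[[0,0,0],[0,0,0]],[[0,0,0],[0,0,0]],[[0,0,0],[0,0,0]]]' 0.55 25|grep -E 'force|open'
python3 -m jog '[[[0,0,0],[0,0,0]],[[0,0,0],[0,0,0]],[[0,0,0],[0,0,0]],[[0,0,0],[0,0,0]]]' 0.48 25|grep -E 'force|open'
python3 -m jog '[[[0,0,0],[0,0,0]],[[0,0,0],[0,0,0]],[[0,0,0],[0,0,0]],[[0,0,0],[0,0,0]],[[0,0,0],[0,0,0]]]' 0.42 25|grep -E 'force|open'
python3 -m jog '[[[0,0,0],[0,0,0]],[[0,0,0],[0,0,0]],[[0,0,0],[0,0,0]],[[0,0,0],[0,0,0]],[[0,0,0],[0,0,0]]]' 0.38 25|grep -E 'force|open'
python3 to.py .5095 .1745 .089 103
```

```text
contact_force: [0.1, 0.1, 0.5]
opening: 0.064
grip_force: 0.0
contact_force: [-1.9, -0.2, 5.3]
opening: 0.0471
grip_force: 5.5
contact_force: [-1.6, -0.6, 6.9]
opening: 0.0413
grip_force: 7.2
contact_force: [-2.8, -0.9, 9.7]
opening: 0.0363
grip_force: 13.5
contact_force: [-3.2, -1.2, 8.7]
opening: 0.0345
grip_force: 25.2
t 20.85 open 0.0345 grip 25.2 pos [0.5096 0.1755 0.0898] shift now-frame [ 0.0003 -0.001   0.0008] goal-frame [ 0.0003 -0.001   0.0008] turn [-0.     0.002  0.001] F [-3.2 -1.2  8.7] q6 -1.61
```

Force against opening (7 N at 41 mm, 25 N at 34.5 mm) shows that both catches have reached their stops, with some give beyond. I'll lift straight up slowly.

```bash
python3 -m jog '[[[0,0,-0.002],[0,0,0]],[[0,0,-0.004],[0,0,0]],[[0,0,-0.006],[0,0,0]],[[0,0,-0.008],[0,0,0]],[[0,0,-0.01],[0,0,0]]]' 0 30
python3 -m jog '[[[0,0,-0.003],[0,0,0]],[[0,0,-0.006],[0,0,0]],[[0,0,-0.009],[0,0,0]],[[0,0,-0.012],[0,0,0]],[[0,0,-0.015],[0,0,0]]]' |grep -E 'force|open|pos'
python3 to.py .5095 .1745 .23 103
python3 - <<'E'
from h import *
d=cam('side');u,v=267,175
cv2.imwrite('pics/p6.png',cv2.resize(d[0][v-50:v+60,u-55:u+55],(600,600),interpolation=2))
E
```

```text
t: 21.35
tool_pos: [0.5082, 0.1753, 0.0975]
tool_rot: [0.357, -3.12, 0.0]
contact_force: [0.0, 0.3, -4.6]
opening: 0.0339
grip_force: 30.5
tool_pos: [0.5088, 0.1754, 0.1134]
contact_force: [-0.0, -0.1, -4.2]
opening: 0.0337
grip_force: 30.5
t 21.85 open 0.0337 grip 30.5 pos [0.5088 0.1754 0.1134] shift now-frame [-0.0005 -0.001  -0.1166] goal-frame [-0.0005 -0.001  -0.1166] turn [-0.     0.     0.001] F [-0.  -0.1 -4.2] q6 -1.61
```

View pics/p6.png

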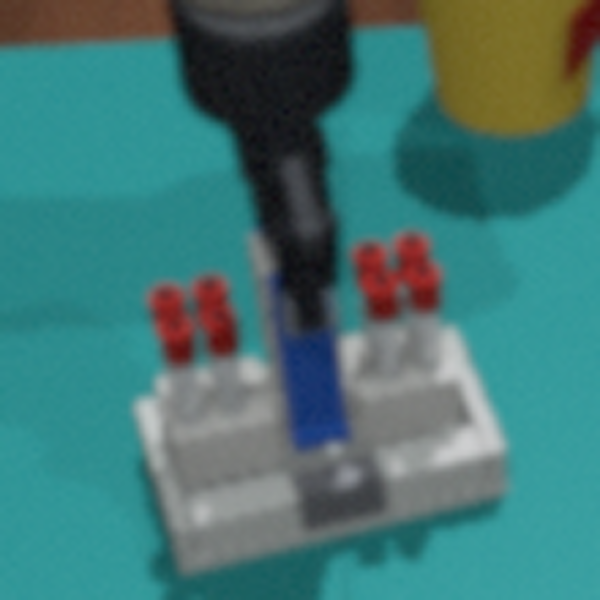

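The carrier has risen level in the dock, its base showing above the inner walls at (230,450), and the wrist reads about its weight. I'll raise it the rest of the way.

```bash
python3 -m jog '[[[0,0,-0.006],[0,0,0]],[[0,0,-0.014],[0,0,0]],[[0,0,-0.024],[0,0,0]],[[0,0,-0.036],[0,0,0]],[[0,0,-0.05],[0,0,0]]]' >/dev/null
python3 -m jog '[[[0,0,-0.016],[0,0,0]],[[0,0,-0.034],[0,0,0]],[[0,0,-0.05],[0,0,0]],[[0,0,-0.06],[0,0,0]],[[0,0,-0.065],[0,0,0]]]' >/dev/null
for i in 1 2 3; do python3 -m jog '[[[0,0,0],[0,0,0]],[[0,0,0],[0,0,0]],[[0,0,0],[0,0,0]],[[0,0,0],[0,0,0]],[[0,0,0],[0,0,0]]]' >/dev/null; done
python3 to.py .5095 .1745 .23 103
python3 - <<'E'
from h import *
d=cam('side');cv2.imwrite('pics/p7.png',d[0])
E
```

```text
t 24.40 open 0.0335 grip 30.5 pos [0.5088 0.1754 0.2281] shift now-frame [-0.0005 -0.001  -0.0019] goal-frame [-0.0005 -0.001  -0.0019] turn [-0.     0.     0.001] F [ 0.  -1.4 -4.3] q6 -1.61
```

View pics/p7.png

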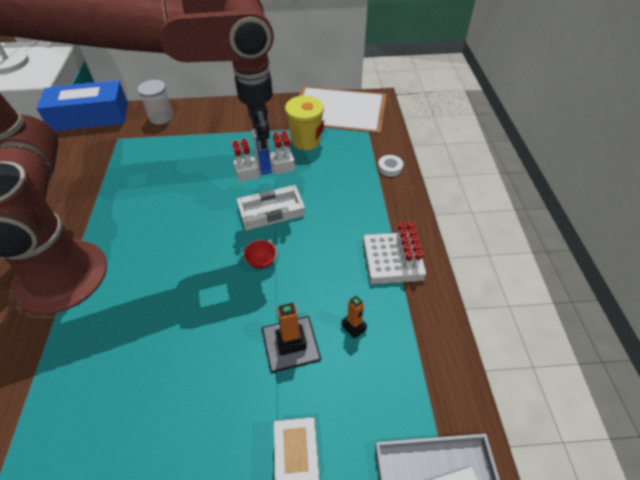

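The carrier hangs level at (263,160), about 13.7 cm above its empty dock at (270,207). The scanner is upright on its pad at (290,335), and the bystanders are where they were. Handing in.

```bash
python3 -c "
from station import job; print(job.finish_job())"
```

```text
the job is handed in; nothing more can be done
None
```

The job is handed in at about 24 s: I held the scanner over the label for 3 s and stood it back on its pad, and the arm now holds the carrier level about 13.7 cm up, with both catches squeezed and the bystanders untouched.

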